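# Measure the test tenon and hold the gauge's cover open for the reading

### The job

Measure the test tenon that lies in the bench gauge: slide the gauge's jaw gently along until it presses the tenon squarely against the anvil, and leave the jaw there. Then lift the spring-shut cover of the readout by its bar to 60 degrees (8 degrees either way will do) and keep holding it there so that I can read the dial: finish while holding the cover, do not let go. Leave the tenon lying on the gauge and the things around it alone.

Things in the scene. Friction and masses are not known exactly. Their poses are not given: they have to be found in the camera images.
- gauge: Bench gauge fixed to the table: grey bed 120 (x) by 280 (y) by 16 mm high. Origin on the table under the bed, z up, front at -x, y along the sliding direction. In its frame, mm: black readout housing with the cover on it, x -50 to 50, y -140 to -50, top z 50; steel anvil, x -30 to 30, y -49 to -35, top z 66; then the tenon; then the sliding jaw. Its place and yaw vary.
- anvil: The fixed steel anvil of the gauge, 60 x 14 x 50 mm; origin at the middle of its underside, on the bed; axes as the gauge's.
- jaw: Sliding jaw, axes as the gauge's. Origin at the foot of its measuring face (bed height, z 16 mm), which looks to -y. In its frame, mm: face plate x -30 to 30, y 0 to 14, up to z 49; low carriage y 0 to 74, up to z 15; upright aluminium post to push or pinch, x -17 to 17, y 54 to 68, up to z 59. 40 mm free between plate and post; nothing behind the post.
- jaw_post_top (a point): Centre of the top of the jaw's post, 75 mm above the table.
- jaw_slide (a joint): Travel of the jaw in m, 0 to 0.085, growing as it moves to -y of the gauge towards the anvil; the gap between jaw and anvil is 0.097 m minus this. It slides with about 3 N of friction and stays where it is left.
- tenon: Loose spruce test tenon, 42 mm wide (its x), 175 long (its y), 55 high, about 0.28 kg: a 42 x 130 x 55 mm block at y -42 to 88 with a thinner tongue at y -87 to -42. Origin at the middle of its underside. It lies on the bed between anvil and jaw, its length roughly along the gauge's x.
- cover: Grey cover of the readout: plate 104 x 90 x 5 mm, with a round steel bar (12 mm thick, 66 mm long, along y) in front of its free edge on a stalk at each end; 27 mm free between bar and plate. Origin on the hinge; shut, its axes are the gauge's and the bar lies at x = -135 mm, z = 0.
- cover_bar (a point): Middle of the cover's bar, 135 mm from the hinge line; 53 mm above the table when shut.
- hinge_line (a point): Middle of the cover's hinge line (along the gauge's y), at the far edge of the housing, 53 mm above the table; fixed to the gauge.
- cover_hinge (a joint): Opening angle of the cover in rad: 0 shut and level, pi/2 upright; the bar rises and swings to +x of the gauge. A spring and its weight shut it with about 0.4 to 0.5 N m (3 to 4 N at the bar); it never stays open by itself.
- masking_tape: Bystander: roll of masking tape lying flat, 111 mm across, 25 mm high; origin under its centre.
- screw_tin: Bystander: open grey tin, 75 x 80 x 49 mm; origin under its centre.
- cork_block: Bystander: cork sanding block, 62 x 115 x 39 mm; origin under its centre.

How it is judged:
By the outcome, as a careful person would: the job done as asked, in the order asked, and still so for the second after the job is handed in, while the arm keeps its last pose, push and grip.
It also fails if it takes over 61 s, if anything falls off the work surface, if the arm or the gripper's body presses on something with over 40 N, if the wrist force passes 120 N, or if a joint passes its speed limit or range.

### The arm

A 6-joint arm with a two-finger parallel gripper is mounted at the origin on a cart in front of the work surface, level with it; the furniture and walls round the work are solid. World frame = base frame: x ahead of the robot, y to its left, z up, the work surface at z = 0. Lengths are in m, angles in rad, forces in N, time in s.
With the tool pointing down it reaches from about 0.3 to 0.775 m from the base axis. Payload 14.6 kg.
Tool frame: the origin (TCP) lies on the centre line of the jaws, within the pads' length; the fingertips stand 11 mm ahead of it and the grasp point (between the pads) lies 8 mm behind it; y points along the fingers, x is the direction in which the jaws open and shut, and the axes are right-handed (so a half turn about y gives the same grasp; the last joint's range is limited). The gripper opens to 94 mm and grips with 3 to 60 N. Pads are 16 mm wide; open, the fingers measure 119 mm over their backs; the gripper's body (75 mm by 177 mm) begins 78 mm behind the grasp point.
Start: joints at [1.274, 0.3, 1.521, -0, 1.321, -0.067], TCP at [0.125, 0.536, 0.216] pointing down, gripper open.
Joint ranges: [-3.03, 3.03], [-0.79, 2.21], [0.23, 2.52], [-1.04, 4.18], [0, 3.07], [-2.55, 2.55]. Speed limits (rad/s): [2.22, 2.22, 2.57, 3.14, 3.14, 3.14].

### API

Orientations are given as [roll, pitch, yaw] about the fixed x, y, z axes, in that order (R = Rz(yaw) Ry(pitch) Rx(roll)).
In Python, from station import ctrl, imaging gives the robot as it stands. The module is installed in compiled form; this text tells all that it offers.
- The arm moves only by the tool apply_moves, never from a script. Its argument "deltas" is a list of rows, each an object with "dp": the shift along the tool's x, y, z in m, a list of three; "roll": the turn about the tool's y in rad; "grip": the closure, from -1 (fully open) to 1 (shut). In form: [{"dp": [tx, ty, tz], "roll": roll, "grip": grip}, ...]. A call has 1 to 10 rows; each row shifts and turns the commanded pose from where the row before left it, along the tool's axes as they then stand; what a row does not reach is not made up. A row lasts 1/8 s, in which the tool goes at most 62.5 mm and 10.7 degrees, less where a joint would pass 70% of its speed; a pose out of reach is approached as far as the arm can. A call with a gripper value outside its range is refused whole. The fingers move at their own pace and stop on an object; "newtons" is the grip in N (left out, the last holds). Time passes only in rows, so rows that do not move let the fingers close. It gives the time, the measured TCP pose, the force and the opening at its end, in the units of the state.
- ctrl.get_obs(): the state, without advancing time (a new reading comes with each control period).
- imaging.camera(name): name is "scene" or "side" or "wrist"; returns the picture (400x640x3 uint8, blue, green, red); there is no depth.
- imaging.camera_info(name): a dict with "K" (3x3 intrinsics, pixels), "D" ([k1, k2, p1, p2, k3] as OpenCV has them; the pictures are not rectified), "world_from_camera" (4x4, takes a point from camera to world coordinates). Camera axes: x right, y down, z forward; pixel columns grow to the right and rows downward; lengths in m; the calibration is good to about 2 mm. A picture is of the moment at which its call begins: read the wrist's pose just before it. camera_info takes no time and is no camera call; for the wrist camera it gives the pose at the moment of the call.
- ctrl.hand_in(): hands the job in, once; it reports no verdict.
The state is a dict: "time_s": time; "qpos": joint angles; "joint_vel": joint speeds; "tau": joint torques, N m; "ee_pos": TCP position; "eef_rot": TCP orientation; "force": force on the tool from outside, world axes, zero at the start; "moment": the same for the moment, N m; "grip_width": finger opening in m.
Only numpy, scipy, OpenCV 4.12 (cv2) and the standard library are available. Lean on these libraries where they do the work, as an engineer would, in place of code of your own. Each camera call takes 0.05 s, during which the arm holds its last target. There are 200 camera calls.

## Working session

There is one attempt and no reset: what is moved stays moved. The work goes in short steps, Python scripts to look and compute and a tool call to move; the robot and the scene stay as the last step left them, time stands still between calls to the robot, and variables do not carry over. Pictures are saved under pics/ and viewed, about 8 in all and at most 12, crops included, and the job is handed in when it is done.

Besides the shell and the picture viewer there is one more tool, called after "Request:" as a command line: name --argument value ..., lists and objects as JSON in quotes. apply_moves: Moves the arm, as the interface text tells. Its arguments: {"type":"object","properties":{"deltas":{"type":"array"},"newtons":{"type":"number"}},"required":["deltas"]}

```bash
mkdir -p pics
cat > h.py <<'E'
import numpy as np, cv2
from station import ctrl, imaging
def ray(name,px):
    i=imaging.camera_info(name);K=np.array(i["K"],float);D=np.array(i["D"],float);T=np.array(i["world_from_camera"])
    p=cv2.undistortPoints(np.array(px,float).reshape(-1,1,2),K,D).reshape(-1,2)
    d=np.c_[p,np.ones(len(p))]@T[:3,:3].T
    return T[:3,3],d
def onplane(name,px,z):
    o,d=ray(name,px); return o+d*((z-o[2])/d[:,2])[:,None]
def proj(name,P):
    i=imaging.camera_info(name);K=np.array(i["K"],float);D=np.array(i["D"],float);T=np.linalg.inv(np.array(i["world_from_camera"]))
    return cv2.projectPoints(np.array(P,float).reshape(-1,1,3),cv2.Rodrigues(T[:3,:3])[0],T[:3,3],K,D)[0].reshape(-1,2)
E
python3 - <<'E'
from h import *
print(ctrl.get_obs())
a=imaging.camera("scene");b=imaging.camera("side")
cv2.imwrite("pics/scene0.png",a);cv2.imwrite("pics/side0.png",b)
for n in("scene","side","wrist"):print(n,np.round(imaging.camera_info(n)["world_from_camera"],3).tolist())
E
```

```text
{'time_s': 0.0, 'qpos': array([ 1.27443713e+00,  3.00450710e-01,  1.52158597e+00, -3.48864806e-05,
        1.32070528e+00, -6.66038767e-02]), 'joint_vel': array([-2.04105550e-04,  2.42851072e-04,  1.75797285e-03, -1.11191671e-03,
       -5.12506294e-04,  7.64801333e-05]), 'tau': array([ 5.61427732e-04, -5.31784201e+01, -3.52737808e+01,  7.08972942e-02,
        2.43730098e-02, -7.03275646e-05]), 'ee_pos': array([0.12519567, 0.53530028, 0.21589544]), 'eef_rot': array([-1.57075355e+00,  1.14900368e-03,  1.34104968e+00]), 'force': array([-0.78886458,  0.1211241 , -0.37517983]), 'moment': array([0.00063986, 0.01616326, 0.00147059]), 'grip_width': 0.09381296936344202}
scene [[0.738, -0.299, 0.605, -0.189], [-0.674, -0.295, 0.677, -0.604], [-0.024, -0.908, -0.419, 0.574], [0.0, 0.0, 0.0, 1.0]]
side [[-0.92, -0.187, 0.345, 0.078], [-0.392, 0.451, -0.802, 1.255], [-0.006, -0.873, -0.488, 0.674], [0.0, 0.0, 0.0, 1.0]]
wrist [[0.227, 0.946, 0.232, 0.058], [0.974, -0.221, -0.055, 0.552], [-0.001, 0.239, -0.971, 0.385], [0.0, 0.0, 0.0, 1.0]]
```

View pics/scene0.png

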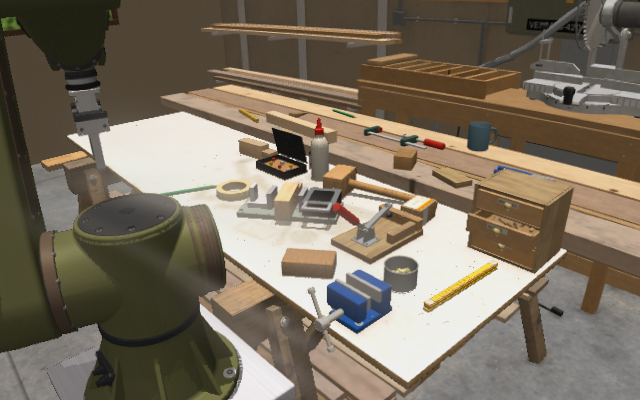

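View pics/side0.png

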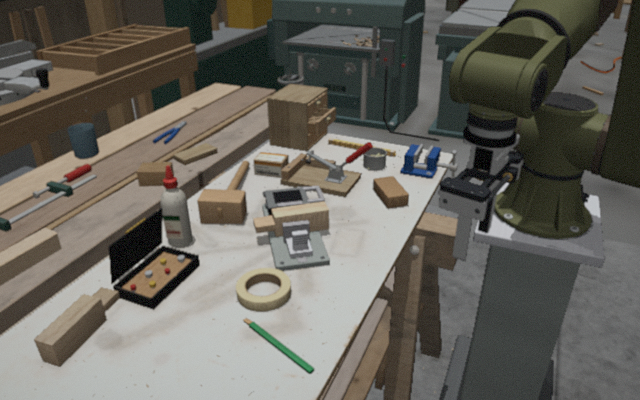

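The scene view shows the gauge at about (290,205): jaw on the left, tenon at (287,200), readout at (322,200). The side view has it at about (297,225), with the tape at (263,288). Next I'll enlarge both.

Run:
```python
from h import *
a=cv2.imread("pics/scene0.png")[165:240,220:360];b=cv2.imread("pics/side0.png")[170:280,240:345]
A=cv2.resize(a,None,fx=5.5,fy=5.5,interpolation=cv2.INTER_CUBIC);cv2.imwrite("pics/c1.png",A)
B=cv2.resize(b,None,fx=5.4,fy=5.4,interpolation=cv2.INTER_CUBIC);cv2.imwrite("pics/c2.png",B)
print(A.shape,B.shape)
```

```text
(412, 770, 3) (594, 567, 3)
```

View pics/c1.png

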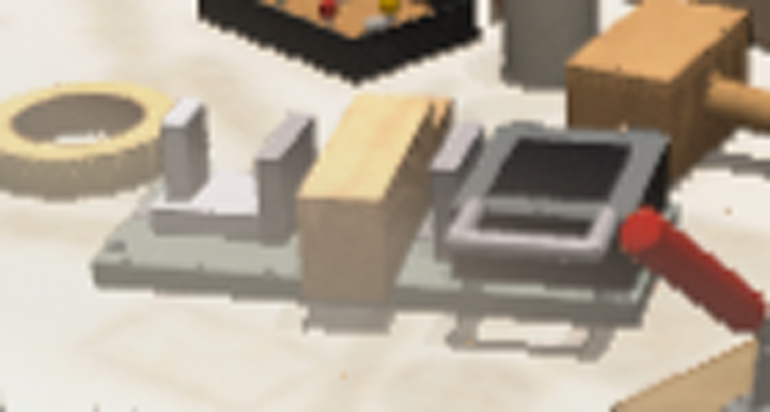

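View pics/c2.png

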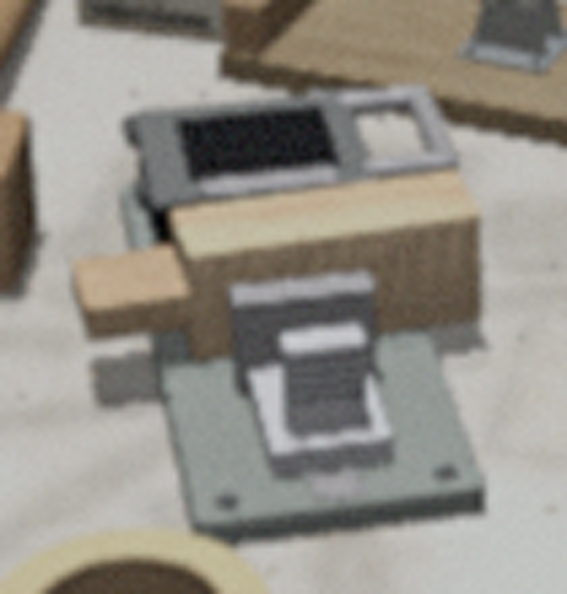

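c1 shows the bed's front-left corner at (95,262), front-right at (640,308), post top at (185,112) and bar from (455,240) to (603,245). c2 shows the bed's +y corners at (195,525) and (482,495), post top at (322,340) and bar from (420,93) to (448,160).

Run:
```python
from h import *
S=lambda u,v:(220+u/5.5,165+v/5.5)
D=lambda u,v:(240+u/5.4,170+v/5.4)
print("scene FL,FR",onplane("scene",[S(95,262),S(640,308)],.016).round(4))
print("side +y back, front",onplane("side",[D(195,525),D(482,495)],.016).round(4))
print("post",onplane("scene",[S(185,112)],.075).round(4),onplane("side",[D(322,340)],.075).round(4))
print("bar",onplane("scene",[S(455,240),S(603,245)],.055).round(4),onplane("side",[D(420,93),D(448,160)],.055).round(4))
print("tenon top front corners",onplane("scene",[S(300,193),S(385,205),S(350,95)],.071).round(4))
print("tenon side top",onplane("side",[D(172,210),D(195,258),D(478,215),D(462,172)],.071).round(4))
print("face plate top",onplane("scene",[S(258,158),S(280,160)],.065).round(4),onplane("side",[D(232,285),D(372,275)],.065).round(4))
print("tape",onplane("side",[(263,280)],.025))
```

```text
scene FL,FR [[0.4216 0.41   0.016 ]
 [0.5778 0.1818 0.016 ]]
side +y back, front [[0.5171 0.4941 0.016 ]
 [0.42   0.4318 0.016 ]]
post [[0.4877 0.4176 0.075 ]] [[0.4877 0.4348 0.075 ]]
bar [[0.5124 0.2381 0.055 ]
 [0.5573 0.185  0.055 ]] [[0.551  0.194  0.055 ]
 [0.5128 0.2489 0.055 ]]
tenon top front corners [[0.473  0.3038 0.071 ]
 [0.4927 0.2644 0.071 ]
 [0.5665 0.3828 0.071 ]]
tenon side top [[0.5949 0.3614 0.071 ]
 [0.567  0.393  0.071 ]
 [0.4706 0.3144 0.071 ]
 [0.4916 0.2825 0.071 ]]
face plate top [[0.492  0.3629 0.065 ]
 [0.4981 0.3531 0.065 ]] [[0.5474 0.3977 0.065 ]
 [0.4966 0.3679 0.065 ]]
tape [[0.51570747 0.55304959 0.025     ]]
```

Request:
apply_moves --deltas '[{"dp": [0,-0.007,0],"roll": 0.15,"grip": 1},{"dp": [0,-0.007,0],"roll": 0.15,"grip": 1},{"dp": [0,-0.007,0],"roll": 0.15,"grip": 1},{"dp": [0,-0.007,0],"roll": 0.15,"grip": 1},{"dp": [0,-0.007,0],"roll": 0.15,"grip": 1},{"dp": [0.029,0,-0.043],"roll": 0,"grip": 1},{"dp": [0.029,0,-0.043],"roll": 0,"grip": 1},{"dp": [0.029,0,-0.043],"roll": 0,"grip": 1},{"dp": [0.029,0,-0.043],"roll": 0,"grip": 1}]' --newtons 20

```text
time_s: 1.23
ee_pos: [0.3188, 0.4564, 0.2512]
eef_rot: [-1.571, 0.0, 0.591]
force: [-0.2, 1.2, 0.5]
grip_width: 0.0075
```

Request:
apply_moves --deltas '[{"dp": [0.029,0,-0.043],"roll": 0,"grip": 1},{"dp": [0.029,0,-0.043],"roll": 0,"grip": 1},{"dp": [0.029,0,-0.043],"roll": 0,"grip": 1},{"dp": [0.029,0,-0.043],"roll": 0,"grip": 1},{"dp": [0,0,0],"roll": 0,"grip": 1},{"dp": [0,0,0],"roll": 0,"grip": 1}]'

```text
time_s: 1.98
ee_pos: [0.5092, 0.3793, 0.251]
eef_rot: [-1.571, 0.001, 0.591]
force: [-0.7, 0.9, 0.6]
grip_width: 0.0006
```

Run:
```python
from h import *
o=ctrl.get_obs();print(o["time_s"],o["ee_pos"],o["eef_rot"],o["force"],o["grip_width"])
w=imaging.camera("wrist");cv2.imwrite("pics/w1.png",w)
np.save("T1.npy",imaging.camera_info("wrist")["world_from_camera"])
```

```text
1.975 [0.50919918 0.37925121 0.25101293] [-1.57064615e+00  8.58683075e-04  5.90898131e-01] [-0.65584887  0.86876394  0.6281307 ] 0.0005675364624066186
```

View pics/w1.png

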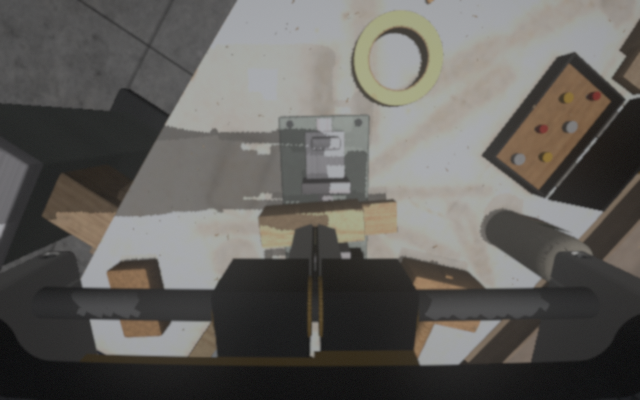

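The wrist view shows the bed's +y corners at (279,116) and (369,116), the post top at (325,143), the plate top at (326,188) and the tape at (397,58). The tenon is slightly rotated.

Run:
```python
from h import *
c=onplane("wrist",[(279,116),(369,116)],.016);print(c.round(4))
d=c[1]-c[0];yaw=np.arctan2(d[1],d[0]);print("yaw",yaw,np.linalg.norm(d))
w=cv2.imread("pics/w1.png");cv2.imwrite("pics/w1c.png",cv2.resize(w[105:265,240:410],None,fx=3.7,fy=3.7,interpolation=cv2.INTER_CUBIC))
print("post",onplane("wrist",[(325,143)],.075).round(4))
print("plate",onplane("wrist",[(304,188),(350,188)],.065).round(4))
# red handle tip two views
def tri(p,q):
    o1,d1=ray("scene",[p]);o2,d2=ray("side",[q]);A=np.c_[d1[0],-d2[0]];s=np.linalg.lstsq(A,o2-o1,rcond=None)[0]
    return (o1+d1[0]*s[0]).round(3),(o2+d2[0]*s[1]).round(3)
print("red",tri((337,207),(369,146)),tri((358,222),(348,160)),"post",tri((253.6,185.4),(299.6,233)))
```

```text
[[0.4239 0.4227 0.016 ]
 [0.5218 0.4886 0.016 ]]
yaw 0.5927036432262344 0.11793574477568813
post [[0.4903 0.4289 0.075 ]]
plate [[0.5001 0.37   0.065 ]
 [0.5465 0.4012 0.065 ]]
red (array([0.462, 0.06 , 0.136]), array([0.459, 0.061, 0.133])) (array([0.522, 0.054, 0.08 ]), array([0.521, 0.054, 0.078])) post (array([0.493, 0.426, 0.071]), array([0.492, 0.427, 0.069]))
```

View pics/w1c.png

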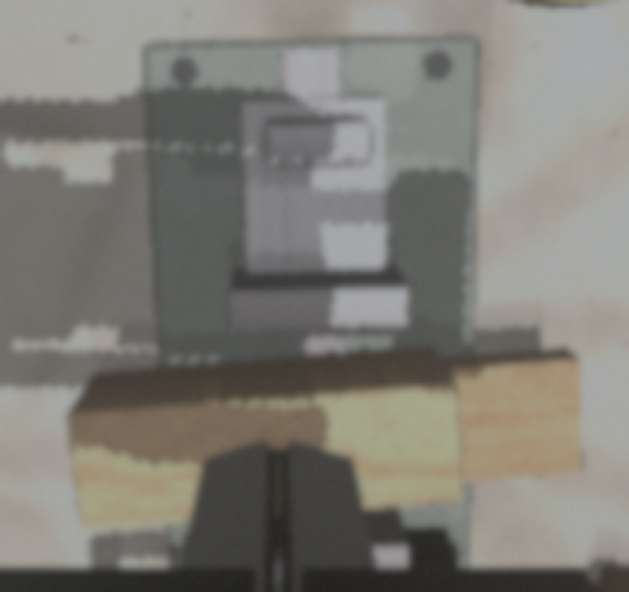

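Request:
apply_moves --deltas '[{"dp": [0.006,0,0.042],"roll": 0,"grip": 1},{"dp": [0.006,0,0.042],"roll": 0,"grip": 1},{"dp": [0,0.05,0],"roll": 0,"grip": 1},{"dp": [0,0.05,0],"roll": 0,"grip": 1},{"dp": [0,0.05,0],"roll": 0,"grip": 1},{"dp": [0,0.03,0],"roll": 0,"grip": 1},{"dp": [0,0.014,0],"roll": 0,"grip": 1},{"dp": [0,0,0],"roll": 0,"grip": 1}]'

```text
time_s: 3.02
ee_pos: [0.4722, 0.456, 0.0576]
eef_rot: [-1.571, 0.0, 0.592]
force: [0.0, -0.5, 0.0]
grip_width: 0.0006
```

Request:
apply_moves --deltas '[{"dp": [0,0,-0.005],"roll": 0,"grip": 1},{"dp": [0,0,-0.005],"roll": 0,"grip": 1},{"dp": [0,0,-0.004],"roll": 0,"grip": 1},{"dp": [0,0,-0.004],"roll": 0,"grip": 1}]'

```text
time_s: 3.52
ee_pos: [0.483, 0.4407, 0.0579]
eef_rot: [-1.57, -0.001, 0.591]
force: [-2.6, 3.1, 1.6]
grip_width: 0.0002
```

Request:
apply_moves --deltas '[{"dp": [0,0,-0.004],"roll": 0,"grip": 1},{"dp": [0,0,-0.004],"roll": 0,"grip": 1},{"dp": [0,0,-0.004],"roll": 0,"grip": 1},{"dp": [0,0,-0.004],"roll": 0,"grip": 1}]'

```text
time_s: 4.03
ee_pos: [0.4919, 0.4272, 0.0575]
eef_rot: [-1.571, -0.0, 0.591]
force: [-0.2, 4.4, 1.9]
grip_width: 0.0007
```

Request:
apply_moves --deltas '[{"dp": [0,0,-0.003],"roll": 0,"grip": 1},{"dp": [0,0,-0.003],"roll": 0,"grip": 1},{"dp": [0,0,-0.003],"roll": 0,"grip": 1},{"dp": [0,0,-0.003],"roll": 0,"grip": 1}]'

```text
time_s: 4.53
ee_pos: [0.4985, 0.4175, 0.0575]
eef_rot: [-1.571, -0.0, 0.591]
force: [-0.3, 4.4, 1.8]
grip_width: 0.0008
```

Request:
apply_moves --deltas '[{"dp": [0,0,-0.002],"roll": 0,"grip": 1},{"dp": [0,0,-0.002],"roll": 0,"grip": 1}]'

```text
time_s: 4.78
ee_pos: [0.5007, 0.4142, 0.0575]
eef_rot: [-1.571, -0.0, 0.591]
force: [0.2, 5.3, 1.1]
grip_width: 0.0002
```

Request:
apply_moves --deltas '[{"dp": [0,0,-0.0015],"roll": 0,"grip": 1},{"dp": [0,0,-0.0015],"roll": 0,"grip": 1}]'

```text
time_s: 5.03
ee_pos: [0.5013, 0.4133, 0.0575]
eef_rot: [-1.568, -0.001, 0.592]
force: [-9.1, 20.7, -0.1]
grip_width: -0.0001
```

Request:
apply_moves --deltas '[{"dp": [0,0,-0.001],"roll": 0,"grip": 1},{"dp": [0,0,-0.001],"roll": 0,"grip": 1}]'

```text
time_s: 5.28
ee_pos: [0.5014, 0.4132, 0.0575]
eef_rot: [-1.566, -0.001, 0.593]
force: [-13.9, 29.0, 0.1]
grip_width: 0.0005
```

Request:
apply_moves --deltas '[{"dp": [0,0,-0.001],"roll": 0,"grip": 1}]'

```text
time_s: 5.4
ee_pos: [0.5014, 0.4131, 0.0576]
eef_rot: [-1.564, -0.001, 0.593]
force: [-16.4, 33.2, -0.3]
grip_width: 0.0004
```

Request:
apply_moves --deltas '[{"dp": [0,0,0.003],"roll": 0,"grip": 1},{"dp": [0,0,0.005],"roll": 0,"grip": 1},{"dp": [0,0,0.02],"roll": 0,"grip": 1},{"dp": [0,-0.05,0.02],"roll": 0,"grip": 1},{"dp": [0,-0.06,0.03],"roll": 0,"grip": 1},{"dp": [0,-0.06,0.0],"roll": 0,"grip": 1},{"dp": [0,-0.04,0.0],"roll": 0,"grip": 1},{"dp": [0,0,0],"roll": 0,"grip": 1}]'

```text
time_s: 6.4
ee_pos: [0.4617, 0.4731, 0.2668]
eef_rot: [-1.57, -0.005, 0.591]
force: [-0.3, 0.5, 0.1]
grip_width: 0.0002
```

Run:
```python
from h import *
o=ctrl.get_obs();print(o["time_s"],o["ee_pos"],o["force"])
w=imaging.camera("wrist");s=imaging.camera("side");cv2.imwrite("pics/w2.png",w);cv2.imwrite("pics/s2.png",s)
a=cv2.resize(s[170:280,240:345],(573,600),interpolation=cv2.INTER_CUBIC)[:,:400*573//573]
cv2.imwrite("pics/w2b.png",np.hstack([cv2.resize(w[120:320,200:440],(480,400),interpolation=cv2.INTER_CUBIC),cv2.resize(s[170:280,250:330],(291,400),interpolation=cv2.INTER_CUBIC)]))
```

```text
6.4 [0.46167041 0.4731464  0.26676401] [-0.26360973  0.46782848  0.13637097]
```

View pics/w2b.png

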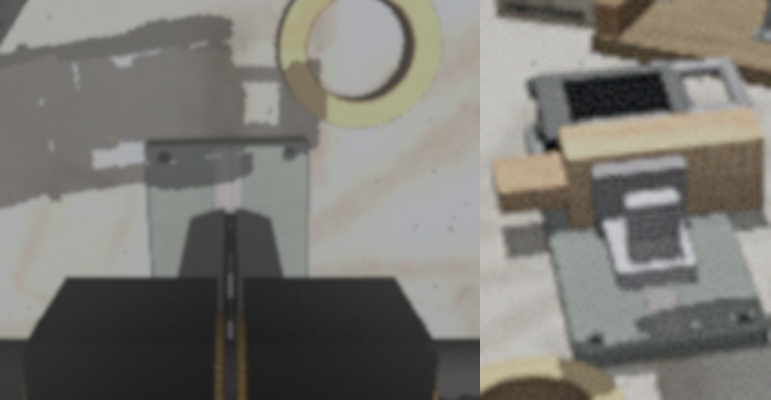

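Request:
apply_moves --deltas '[{"dp": [-0.015,0,-0.045],"roll": 0,"grip": 0.42},{"dp": [-0.015,0,-0.045],"roll": 0,"grip": 0.42},{"dp": [-0.015,0,-0.045],"roll": 0,"grip": 0.42},{"dp": [-0.015,0,-0.045],"roll": 0,"grip": 0.42},{"dp": [-0.015,0,-0.045],"roll": 0,"grip": 0.42},{"dp": [-0.011,0.02,-0.031],"roll": 0,"grip": 0.42},{"dp": [0,0.03,0],"roll": 0,"grip": 0.42},{"dp": [0,0,0],"roll": 0,"grip": 0.42}]'

```text
time_s: 7.5
ee_pos: [0.5316, 0.2111, 0.2101]
eef_rot: [-1.569, 0.006, 0.59]
force: [0.6, 0.3, 1.2]
grip_width: 0.027
```

Run:
```python
from h import *
o=ctrl.get_obs();print(o["time_s"],o["ee_pos"],o["grip_width"])
w=imaging.camera("wrist");cv2.imwrite("pics/w3.png",w)
cv2.imwrite("pics/w3v.png",cv2.resize(w[40:400,120:560],None,fx=1.6,fy=1.6,interpolation=cv2.INTER_CUBIC))
# tenon yaw from side view s2
f=lambda u,v:(250+(u-480)/3.6375,170+v/3.636)
c=onplane("side",[f(565,158),f(762,138)],.071);d=c[0]-c[1];print("tenon yaw side",np.arctan2(d[1],d[0]),np.linalg.norm(d))
```

```text
7.5 [0.53159889 0.21110019 0.21010337] 0.02698856529982027
tenon yaw side 0.5920133913051837 0.12742438901957528
```

View pics/w3v.png

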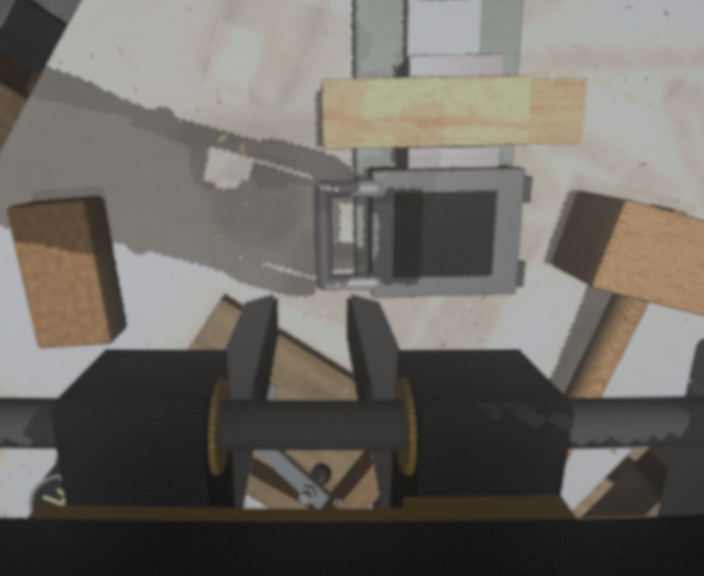

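The tenon is now square (yaw 0.592, same as the gauge), held between jaw plate and anvil. The bar in the crop runs from (324,184) to (324,290).

Run:
```python
from h import *
o=ctrl.get_obs()
f=lambda u,v:(120+u/1.6,40+v/1.6)
p=onplane("wrist",[f(324,184),f(324,290),f(316,237),f(334,237)],.055);print(p.round(4))
m=p[:2].mean(0);d=m-o["ee_pos"];y=.592;print("mid",m.round(4),"tool x,z",d@[np.cos(y),np.sin(y),0],d@[-np.sin(y),np.cos(y),0])
e=p[0]-p[1];print(np.arctan2(-e[0],e[1]),np.linalg.norm(e),np.linalg.norm(p[3]-p[2]))
```

```text
[[0.5172 0.2492 0.055 ]
 [0.5596 0.1869 0.055 ]
 [0.5332 0.2158 0.055 ]
 [0.5437 0.2227 0.055 ]]
mid [0.5384 0.218  0.055 ] tool x,z 0.008688334540388969 0.0018535920994192606
0.5974477349999733 0.07540225377569464 0.01254110313769242
```

Request:
apply_moves --deltas '[{"dp": [0.007,0,0.002],"roll": 0,"grip": 0.42},{"dp": [0,0.05,0],"roll": 0,"grip": 0.42},{"dp": [0,0.045,0],"roll": 0,"grip": 0.42},{"dp": [0,0.015,0],"roll": 0,"grip": 0.42},{"dp": [0,0,0],"roll": 0,"grip": 0.42}]'

```text
time_s: 8.18
ee_pos: [0.5379, 0.2177, 0.104]
eef_rot: [-1.571, -0.0, 0.591]
force: [0.5, 0.1, 1.6]
grip_width: 0.028
```

Run:
```python
from h import *
o=ctrl.get_obs();print(o["time_s"],o["ee_pos"],o["force"])
w=imaging.camera("wrist")
cv2.imwrite("pics/w4v.png",cv2.resize(w[120:320,220:440],None,fx=3,fy=3,interpolation=cv2.INTER_CUBIC))
```

```text
8.175 [0.53793722 0.21765386 0.10395807] [0.53881826 0.13699397 1.60269843]
```

View pics/w4v.png

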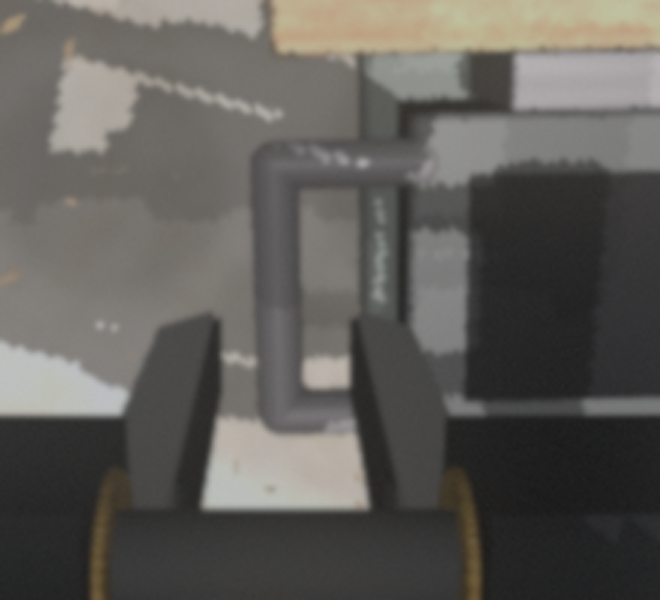

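The bar lies between the fingertips, at crop x≈279 against a finger centre of 285, and the inner finger clears the plate edge. I'll descend and grip.

Request:
apply_moves --deltas '[{"dp": [-0.001,0.02,0],"roll": 0,"grip": 0.42},{"dp": [0,0.02,0],"roll": 0,"grip": 0.42},{"dp": [0,0.015,0],"roll": 0,"grip": 0.42},{"dp": [0,0,0],"roll": 0,"grip": 0.42}]'

```text
time_s: 8.72
ee_pos: [0.5369, 0.2167, 0.0485]
eef_rot: [-1.571, 0.0, 0.591]
force: [0.0, -0.9, -0.2]
grip_width: 0.0275
```

Request:
apply_moves --deltas '[{"dp": [0,0,0],"roll": 0,"grip": 1},{"dp": [0,0,0],"roll": 0,"grip": 1},{"dp": [0,0,0],"roll": 0,"grip": 1},{"dp": [0,0,0],"roll": 0,"grip": 1}]' --newtons 30

```text
time_s: 9.22
ee_pos: [0.5365, 0.2164, 0.049]
eef_rot: [-1.571, 0.001, 0.591]
force: [-5.2, -4.1, 4.6]
grip_width: 0.0112
```

Request:
apply_moves --deltas '[{"dp": [-0.001,-0.007,0],"roll": 0,"grip": 1},{"dp": [0.0007,-0.0071,0],"roll": 0,"grip": 1},{"dp": [0.0008,-0.007,0],"roll": 0,"grip": 1},{"dp": [0.0014,-0.007,0],"roll": 0,"grip": 1},{"dp": [0.0016,-0.0068,0],"roll": 0,"grip": 1},{"dp": [0.0021,-0.0068,0],"roll": 0,"grip": 1},{"dp": [0.0024,-0.0066,0],"roll": 0,"grip": 1},{"dp": [0.0027,-0.0066,0],"roll": 0,"grip": 1}]'

```text
time_s: 10.22
ee_pos: [0.5451, 0.2224, 0.1034]
eef_rot: [-1.57, 0.002, 0.591]
force: [-4.0, -2.4, -3.8]
grip_width: 0.011
```

Request:
apply_moves --deltas '[{"dp": [0.0031,-0.0064,0],"roll": 0,"grip": 1},{"dp": [0.0033,-0.0062,0],"roll": 0,"grip": 1},{"dp": [0.0037,-0.006,0],"roll": 0,"grip": 1},{"dp": [0.004,-0.0058,0],"roll": 0,"grip": 1},{"dp": [0.0043,-0.0056,0],"roll": 0,"grip": 1},{"dp": [0.0046,-0.0054,0],"roll": 0,"grip": 1}]'

```text
time_s: 10.98
ee_pos: [0.5626, 0.2346, 0.1395]
eef_rot: [-1.57, 0.007, 0.591]
force: [-24.7, -11.6, 14.9]
grip_width: 0.0109
```

Request:
apply_moves --deltas '[{"dp": [0.0049,-0.0051,0],"roll": 0,"grip": 1},{"dp": [0.0051,-0.0049,0],"roll": 0,"grip": 1},{"dp": [0.0054,-0.0046,0],"roll": 0,"grip": 1},{"dp": [0.0056,-0.0043,0],"roll": 0,"grip": 1},{"dp": [0.0058,-0.004,0],"roll": 0,"grip": 1},{"dp": [0.006,-0.0037,0],"roll": 0,"grip": 1},{"dp": [0,0,0],"roll": 0,"grip": 1}]'

```text
time_s: 11.85
ee_pos: [0.5914, 0.2542, 0.1684]
eef_rot: [-1.57, -0.0, 0.592]
force: [-17.4, -5.6, 19.6]
grip_width: 0.0113
```

Run:
```python
from h import *
o=ctrl.get_obs();print(o["time_s"],o["ee_pos"],o["force"],o["grip_width"])
s=imaging.camera("side");c=imaging.camera("scene");w=imaging.camera("wrist")
cv2.imwrite("pics/end.png",np.vstack([np.hstack([cv2.resize(s[100:280,220:400],(380,300)),cv2.resize(c[110:240,220:390],(380,300))]),cv2.resize(w[0:300],(640,300))[:, :].copy() if 0 else np.hstack([cv2.resize(w,(480,300)),np.zeros((300,280,3),np.uint8)])]))
```

```text
11.85 [0.59143973 0.2541765  0.16837863] [-17.38941745  -5.57388843  19.63891208] 0.011296312349372326
```

View pics/end.png

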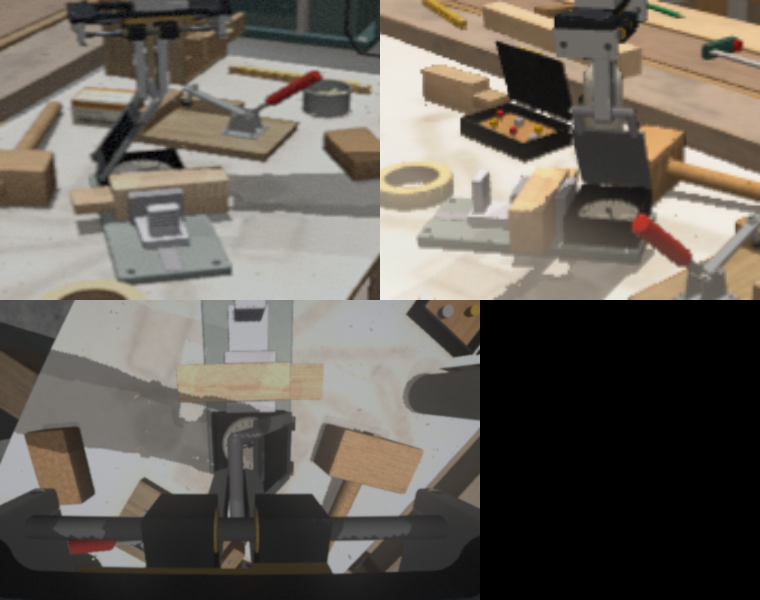

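The cover is up and the dial is visible; the tenon and jaw are undisturbed. There is about 27 N of radial misfit, so I'll ease outward along the radius.

Request:
apply_moves --deltas '[{"dp": [-0.001,-0.0015,0],"roll": 0,"grip": 1},{"dp": [-0.001,-0.0015,0],"roll": 0,"grip": 1},{"dp": [0,0,0],"roll": 0,"grip": 1}]'

```text
time_s: 12.38
ee_pos: [0.5898, 0.2531, 0.1677]
eef_rot: [-1.57, 0.001, 0.591]
force: [-2.8, 4.4, -8.8]
grip_width: 0.0111
```

Run:
```python
from h import *
o=ctrl.get_obs();print(o["time_s"],o["ee_pos"],o["force"],o["grip_width"])
g=np.array([.551,.3396,0]);c,s=np.cos(.592),np.sin(.592);X=np.array([c,s,0]);Y=np.array([-s,c,0])
f=lambda u,v:(220+(u-380)/2.235,110+v/2.308)
for p,y in((f(581,133),-.05),(f(648,141),-.14)):
    O,d=ray("scene",[p]);d=d[0];t=(y-(O-g)@Y)/(d@Y);P=O+d*t-g;x,z=P@X,P[2]
    print(round(x,4),round(z,4),"angle",np.degrees(np.arctan2(z-.053,.05-x)),"r",np.hypot(z-.053,.05-x))
r=o["ee_pos"]-g;print("bar",r@X,r@Y,r[2]+.005,np.degrees(np.arctan2(r[2]+.005-.053,.05-r@X)))
```

```text
12.375 [0.58981025 0.25305913 0.16765058] [-2.79349236  4.39291555 -8.79888522] 0.011056538978232128
0.0422 0.1183 angle 83.18397882654138 r 0.06572626641656107
0.0141 0.1246 angle 63.378423480408614 r 0.08009157066592441
bar -0.016085924004470294 -0.09347085443185323 0.17265057607879825 61.087061571637335
```

The corner readings were poor: their radius came out at 66–80 mm instead of about 100 mm. I'll check again by marking the predicted points for 52, 60 and 68° on enlarged views.

Run:
```python
from h import *
g=np.array([.551,.3396,0]);c,s=np.cos(.592),np.sin(.592);X=np.array([c,s,0]);Y=np.array([-s,c,0])
out=[]
for n,(u,v) in(("side",(245,125)),("scene",(285,140))):
    im=imaging.camera(n)[v:v+95,u:u+75];k=5;im=cv2.resize(im,None,fx=k,fy=k,interpolation=cv2.INTER_CUBIC)
    for a,col in((52,(0,0,255)),(60,(0,255,0)),(68,(255,0,0))):
        a=np.radians(a)
        P=[g+X*(.05-r*np.cos(a))+Y*y+np.array([0,0,.053+r*np.sin(a)]) for r,y in((0,-.05),(.102,-.05),(.102,-.14),(0,-.14))]
        q=((proj(n,P)-[u,v])*k).astype(int)
        cv2.polylines(im,[q.reshape(-1,1,2)],True,col,1)
    out.append(im)
cv2.imwrite("pics/chk.png",np.hstack(out))
```

```text
(no output)
```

View pics/chk.png

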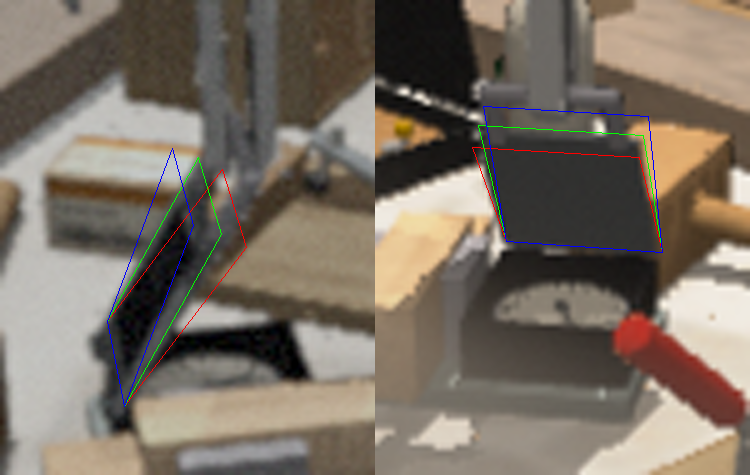

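Both views bracket the 60° outline: the scene view reads slightly under it and the side view slightly over. The bar position gives about 60–61°, so I'm handing in.

```bash
python3 -c "
from h import *
print(ctrl.hand_in());o=ctrl.get_obs();print(o['time_s'],o['grip_width'],o['force'])"
```

```text
the job is handed in; nothing more can be done
None
the job is handed in; nothing more can be done
```

The tenon is measured and the readout cover is held open by its bar at about 60°. I handed the job in at about 12.5 s with the grip still on.

- **Jaw:** I pushed it along by its post with closed fingers until it held the tenon squarely against the anvil, and left it there. The tenon's yaw then measured 0.592 rad, the same as the gauge's, and the close view showed no visible gap on either side.
- **Push force:** The jaw slid at about 5 N. After it seated I pressed a little further than needed, to about 37 N at the fingertips, and then backed off. That was less gentle than I intended.
- **Cover angle:** The bar position relative to the hinge gives about 61°, and the bar's travel gives 57 to 62° depending on how it is reckoned. In the outline check, the scene view looked slightly under 60° and the side view slightly over.
- **Failed check:** A first reading of the cover corners gave 63° and 83°, but at a radius that cannot be right. I discarded it as misread pixels.
- **Holding force:** During the lift the wrist force reached about 32 N, because my arc did not quite match the cover's. I eased outward to about 10 N, with the grip steady at 11 mm on the bar.
- **Surroundings:** Nothing around the gauge was touched as far as the views show.

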